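# Hang a face-shield headband over the bar of the drying stand

## Task

The blue face-shield headband has been rinsed and lies on the bench: turn it so that its two legs point down and hang it over the bar of the drying stand between the two red collars, one leg each side of the bar. Nobody has noted how high the bar is clamped, so lower the headband gently until you feel the bar carry it, and only then let go. Leave it hanging still, and do not shift or tip the mortar, beaker, timer or notebook.

Things in the scene. Friction and masses are not known exactly. Their poses are not given: they have to be found in the camera images.
- headband: Loose rigid U-shaped blue headband, 77 to 143 g: band 24 mm wide, 6 mm thick, 166 mm across, 125 mm long, lying on the band's edge, so 24 mm high. Origin: centre of its underside. x runs along the legs, from the crown (x = -60 mm) to the leg ends (x = +62); y across; z up as it lies (0 to 24). Centre of mass near x = -17 mm. Hung well, x points straight down and z lies along the bar.
- crown (a point): Middle of the black brow pad on the inner face of the crown, at headband (-54, 0, 12) mm. When the headband hangs, this point lies on the top of the bar, within about 3 mm.
- leg_a (a point): A point on one leg, on the band's centre line, at headband (2, +80, 12) mm. The leg is straight, along x, from x = -24 to +40 mm, and can be pinched across its 6 mm (along y), with the fingers upright or leaning along the leg. Further on stands a black disc, 23 mm across, 5 mm thick, on the outside of each leg end.
- leg_b (a point): The same on the other leg, at headband (2, -80, 12) mm.
- stand: Fixed drying stand. Origin: bench level below the hanging place, midway between two red collars. A level bar, 16 mm thick, runs along x from x = -41 mm (free end, to the robot) to a clamp (30 x 30 x 34 mm, knob out to y = +40) on a post (16 mm thick, 222 mm high) at x = +105 on a plate 110 x 160 x 12 mm. The bar's axis is 135 to 185 mm above the bench: the pose does not tell where.
- hang_foot (a point): The stand's origin again (same point and axes, fixed). Above it the red collars, 27 mm across and 8 mm long, are centred at x = -29 and +29 mm along the bar, leaving 50 mm of bare bar between them. The top of the bar is 143 to 193 mm above this point, that of the collars 148 to 199 mm. The bar stays put under less than 100 N.
- mortar: White mortar, 98 mm across, 45 mm high, a loose bystander on the bench behind the work. Origin: centre of its underside.
- beaker: Clear beaker, 73 mm across, 94 mm high, a loose bystander behind the work. Origin: centre of its underside.
- timer: White timer, 62 x 68 x 22 mm, a loose bystander at the left. Origin: centre of its underside.
- notebook: Dark blue notebook, 210 x 150 x 17 mm, a loose bystander at the right rear. Origin: centre of its underside.
Things that resemble listed ones, but are neither listed nor needed, are in the scene too. What is shaped like the headband but pink is not meant.

How it is judged:
By the outcome, as a careful person would: the job done as asked, in the order asked, and still so for the second after the job is handed in, with the robot touching nothing.
It also fails if it takes over 53 s, if anything falls off the work surface, if the arm or the gripper's body presses on something with over 40 N, if the wrist force passes 120 N, or if a joint passes its speed limit or range.

## Robot

A 6-joint arm with a two-finger parallel gripper is mounted at the origin on a cart in front of the work surface, level with it; the furniture and walls round the work are solid. World frame = base frame: x ahead of the robot, y to its left, z up, the work surface at z = 0. Lengths are in m, angles in rad, forces in N, time in s.
With the tool pointing down it reaches from about 0.425 to 0.95 m from the base axis. Payload 3.5 kg.
Tool frame: the origin (TCP) lies between the finger pads; the fingertips stand 14 mm ahead of it and the grasp point (between the pads) lies 5 mm behind it; z points along the fingers, y is the line along which they close (so a half turn about z gives the same grasp; the last joint's range is limited). The gripper opens to 85 mm and grips with 20 to 120 N. Pads are 22 mm wide; open, the fingers measure 114 mm over their backs; the gripper's body (76 mm by 85 mm) begins 54 mm behind the grasp point. The pads swing forward as they close: fully open they stand 13 mm farther back than shut.
Start: joints at [-1.429, 0.286, 1.577, -0, 1.279, -0.15], TCP at [0.194, -0.646, 0.217] pointing down, gripper open.
Joint ranges: [-2.77, 2.77], [-0.9, 2.22], [0.21, 2.48], [-1.53, 4.67], [0.24, 2.81], [-2.84, 2.84]. Speed limits (rad/s): [2.79, 2.79, 3.14, 3.14, 3.14, 3.14].

## Interface

Orientations are given as a unit quaternion [x, y, z, w].
In Python, from plant import * gives the robot as it stands.
- The arm moves only by the tool step_arm, never from a script. Its argument "commands" is a list of rows, each an object of numbers: "gripper": the gripper's target within -1 to 1 (shut at 1, half-way at 0, fully open at -1); "x", "y", "z": the shift along the tool's x, y, z in mm; "spin": the turn about the tool's z in degrees. A call has exactly 10 rows; each row shifts and turns the commanded pose from where the row before left it, along the tool's axes as they then stand; what a row does not reach is not made up. A row lasts 1/10 s, in which the tool goes at most 50 mm and 8.59 degrees, less where a joint would pass 70% of its speed; a pose out of reach is approached as far as the arm can. A call with a gripper value outside its range is refused whole. The fingers move at their own pace and stop on an object; "force" is the grip in N (left out, the last holds). Time passes only in rows, so rows that do not move let the fingers close, or fill a call up. It gives the time, the measured TCP pose, the force, the opening and the grip force at its end, in the units of the state.
- get_state(): the state, without advancing time (a new reading comes with each control period).
- read_camera(name): name is "scene" or "top"; returns a dict with "color" (400x640x3 uint8, red, green, blue), "z_map" (400x640 float32, m along the optical axis (not along the pixel's ray), 0 where there is no reading), "fx", "fy", "cx", "cy" (pixels), "distortion" ([k1, k2, p1, p2, k3] as OpenCV has them; the pictures are not rectified), "eye" and "attitude" of the camera in the world. Camera axes: x right, y up, looking along -z (the intrinsics and any distortion apply to the point x, -y, -z); pixel columns grow to the right and rows downward; lengths in m; the calibration is good to about 2 mm. A picture is of the moment at which its call begins.
- sign_off(): hands the job in; it is judged then, once.
The state is a dict: "time": time; "qpos": joint angles; "dq": joint speeds; "joint_efforts": joint torques, N m; "eef_pos": TCP position; "tcp_rot": TCP orientation; "contact_force": force on the tool from outside, world axes, zero at the start; "wrist_torque": the same for the moment, N m; "opening": opening from 0.0 (shut) to 1.0 (fully open); "finger_force": force on a finger pad.
Only numpy, scipy, OpenCV 4.12 (cv2) and the standard library are available. Lean on these libraries where they do the work, as an engineer would, in place of code of your own. Each camera call takes 0.05 s, during which the arm holds its last target. There are 200 camera calls.

## Working session

There is one attempt and no reset: what is moved stays moved. The work goes in short steps, Python scripts to look and compute and a tool call to move; the robot and the scene stay as the last step left them, time stands still between calls to the robot, and variables do not carry over. Pictures are saved under pics/ and viewed, at most 10 in all, crops included, and the job is handed in when it is done.

Besides the shell and the picture viewer there is one more tool, called after "Call:" by a JSON object that holds its "fn" and its "kwargs", one argument or row to a line. step_arm: Moves the arm, as the interface text tells. Its arguments: {"type":"object","properties":{"commands":{"type":"array"},"force":{"type":"number"}},"required":["commands"]}

```bash
mkdir -p pics; ls; cat > h.py <<'E'
from plant import *
import numpy as np, cv2
from scipy.spatial.transform import Rotation as R
def cam(n):
    c=read_camera(n); np.savez('%s.npz'%n,**{k:np.array(v) for k,v in c.items()}); return load(n)
def load(n): return dict(np.load('%s.npz'%n))
def rot(c):
    a=np.array(c['attitude']); return a if a.shape==(3,3) else R.from_quat(a).as_matrix()
def cloud(c):
    K=np.array([[c['fx'],0,c['cx']],[0,c['fy'],c['cy']],[0,0,1]],float)
    v,u=np.mgrid[0:400,0:640]
    p=cv2.undistortPoints(np.stack([u,v],-1).reshape(-1,1,2).astype(float),K,c['distortion'].astype(float)).reshape(400,640,2)
    z=c['z_map']; P=np.stack([p[...,0]*z,-p[...,1]*z,-z],-1)
    return P@rot(c).T+c['eye']
E
python3 - <<'E'
from h import *
for n in('scene','top'):
    c=cam(n); cv2.imwrite('pics/%s0.png'%n,c['color'][...,::-1]); print(n,c['eye'],c['attitude'],c['fx'],c['distortion'])
print(get_state())
E
```

```text
pics
scene [-0.06695345  0.49049916  1.01216676] [-0.15070081  0.30134243  0.83442    -0.43614822] 364.5328844001776 [-0.05423287  0.          0.          0.          0.        ]
top [0.43036088 0.00670511 1.47864643] [ 0.03667475 -0.03647076 -0.70330872  0.70900049] 394.1394771723658 [-0.0849845  0.         0.         0.         0.       ]
{'time': 0.1, 'qpos': array([-1.42898639e+00,  2.87108558e-01,  1.57804122e+00, -2.48147318e-05,
        1.27859406e+00, -1.50022573e-01]), 'dq': array([ 5.32702248e-05, -1.41933367e-03, -4.11288991e-03,  6.18051423e-04,
       -2.65273035e-04,  5.01719220e-04]), 'joint_efforts': array([ 5.44045379e-04, -4.07299554e+01, -2.93697506e+01, -1.34118841e-04,
        3.45938519e-03,  1.45521722e-05]), 'eef_pos': array([ 0.1941207 , -0.64582917,  0.21585879]), 'tcp_rot': array([ 9.89372005e-01,  1.45402474e-01, -7.46077697e-06, -1.07563204e-03]), 'contact_force': array([-0.31073329, -0.12050595, -0.15443616]), 'wrist_torque': array([0.04798858, 0.04338712, 0.03569219]), 'finger_force': 0.0, 'opening': 0.9995700839257922}
```

View pics/scene0.png

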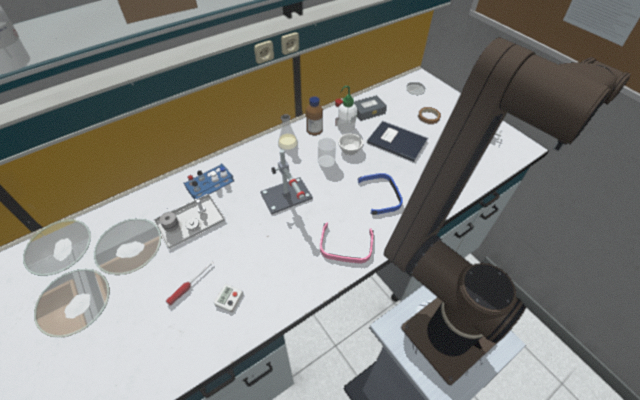

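View pics/top0.png

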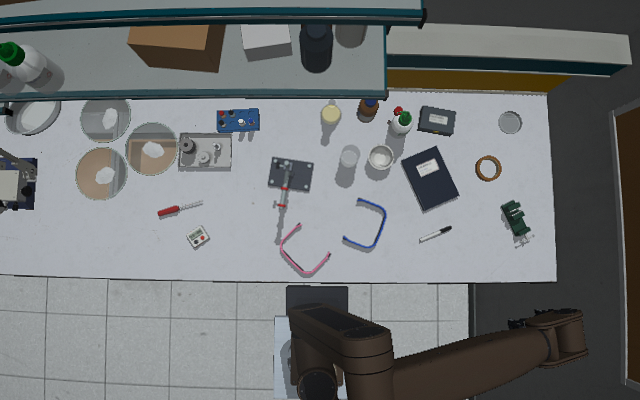

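Top view: two U-shaped bands. One is blue at about (365,224), the other pink at about (305,250). The blue one matches the description; the pink one is the decoy. The stand plate is at (290,175), with its bar running towards the robot and red collars near (284,187) and (280,205). Next I'll crop in to confirm and measure.

```bash
python3 - <<'E'
from h import *
c=load('top');P=cloud(c);col=c['color']
crop=col[140:290,230:430,::-1]; cv2.imwrite('pics/crop0.png',cv2.resize(crop,None,fx=4,fy=4,interpolation=cv2.INTER_CUBIC))
s=load('scene');Ps=cloud(s)
def blue(c,P):
    h=cv2.cvtColor(c['color'],cv2.COLOR_RGB2HSV); m=(h[...,0]>105)&(h[...,0]<125)&(h[...,1]>120)&(h[...,2]>60)
    return m&(P[...,2]>0.003)&(P[...,2]<.06)&(P[...,0]>.25)&(P[...,0]<.75)&(abs(P[...,1]+.1)<.25)&(c['z_map']>0)
for c,Q,n in((c,P,'top'),(s,Ps,'scene')):
    m=blue(c,Q); nn,l,st,ce=cv2.connectedComponentsWithStats(m.astype(np.uint8))
    for i in range(1,nn):
        if st[i,4]>15: q=Q[l==i]; print(n,st[i],q.min(0),q.max(0),np.percentile(q[:,2],[10,50,90]))
    h=cv2.cvtColor(c['color'],cv2.COLOR_RGB2HSV)
    r=((h[...,0]<6)|(h[...,0]>174))&(h[...,1]>170)&(h[...,2]>90)&(Q[...,2]>.1)&(Q[...,2]<.25)
    nn,l,st,ce=cv2.connectedComponentsWithStats(r.astype(np.uint8))
    for i in range(1,nn):
        if st[i,4]>5: q=Q[l==i]; print('red',n,st[i],q.mean(0),q.min(0),q.max(0))
# fit
from scipy.optimize import least_squares
from scipy.spatial import cKDTree
m=blue(load('top'),P); q=P[m]; q=q[(q[:,2]>.012)]
ms=blue(s,Ps); qs=Ps[ms]; qs=qs[qs[:,2]>.018]
np.savez('hb.npz',q=q,qs=qs)
for nm,a in(('top',q),('scene',qs)):
    print(nm,len(a),cv2.minAreaRect((a[:,:2]*1000).astype(np.float32)))
E
```

```text
top [344 199  42  49 146] [ 0.4050889  -0.24859625  0.00341153] [ 0.58305671 -0.09560583  0.03605386] [0.01774026 0.02453193 0.0291201 ]
red top [395 107   7   7  32] [ 0.89412287 -0.28098807  0.12576331] [ 0.88003229 -0.29224638  0.12111845] [ 0.90474045 -0.27109035  0.13009379]
red top [281 188   7   2   9] [0.60254687 0.11408828 0.16260081] [0.59980374 0.1056858  0.15674956] [0.60352293 0.12630583 0.16504262]
red top [279 205   6   2   7] [0.54537739 0.12231595 0.16133205] [0.54297232 0.11502047 0.15639252] [0.54596065 0.13176608 0.16464832]
scene [359 174  43  38 183] [ 0.4048248  -0.24961588  0.0062161 ] [ 0.58255346 -0.10797456  0.03036612] [0.01171775 0.020182   0.02537066]
top 138 ((490.48919677734375, -177.28224182128906), (120.7491683959961, 163.82284545898438), 69.28619384765625)
scene 113 ((490.17303466796875, -178.41212463378906), (120.25444030761719, 166.2648162841797), 69.19420623779297)
```

View pics/crop0.png

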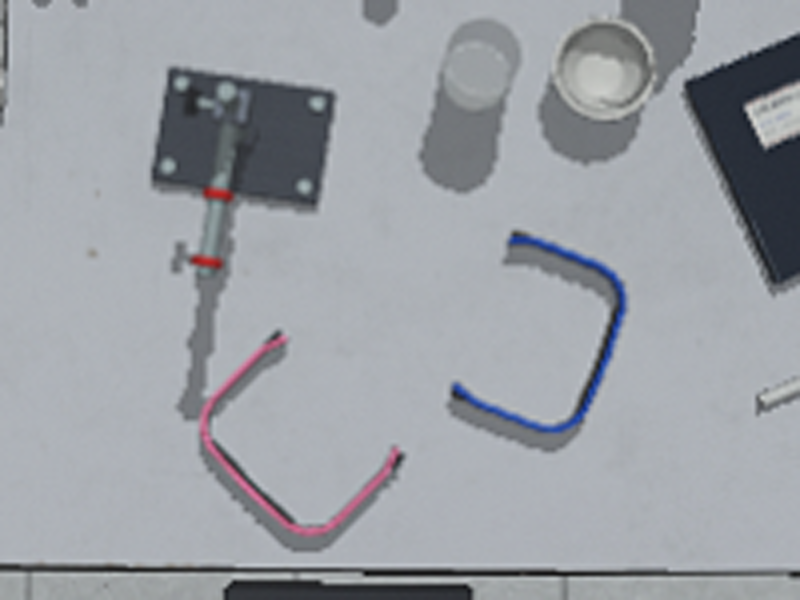

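The crop confirms it: the blue U at crop (450–625, 232–432) is the one meant, with its legs pointing left, towards the stand. The pink U at (200–400, 335–545) is the decoy.

The tool can't tilt, so this is the plan:
1. Pinch leg_b.
2. Carry the band level over the bar with its legs pointing at the robot.
3. Lower the crown onto the bar.
4. Arc the tool downward so the band pivots in the pads until its legs point down.
5. Release.

Call:
{"fn": "step_arm", "kwargs": {
  "commands": [
    {"spin":-7.5,"gripper":-1},
    {"spin":-7.5},
    {"spin":-7.5},
    {"spin":-7.5},
    {"spin":-7.5},
    {"spin":-7.5},
    {"spin":-7.5},
    {"x":40,"y":14},
    {"x":40,"y":14},
    {"x":40,"y":14}
  ],
  "force": 50
}}

```text
invalid input
```

Call:
{"fn": "step_arm", "kwargs": {
  "commands": [
    {"x":40,"y":14},
    {"x":40,"y":14},
    {"x":40,"y":14},
    {"x":40,"y":14},
    {"x":40,"y":14},
    {"x":40,"y":14},
    {"x":40,"y":14},
    {"x":40,"y":14},
    {"x":40,"y":14},
    {"x":40,"y":14}
  ]
}}

```text
invalid input
```

Call:
{"fn": "step_arm", "kwargs": {
  "commands": [
    {"x":0,"y":0,"z":0,"spin":-7.5,"gripper":-1},
    {"x":0,"y":0,"z":0,"spin":-7.5,"gripper":-1},
    {"x":0,"y":0,"z":0,"spin":-7.5,"gripper":-1},
    {"x":0,"y":0,"z":0,"spin":-7.5,"gripper":-1},
    {"x":0,"y":0,"z":0,"spin":-7.5,"gripper":-1},
    {"x":0,"y":0,"z":0,"spin":-7.5,"gripper":-1},
    {"x":0,"y":0,"z":0,"spin":-7.5,"gripper":-1},
    {"x":40,"y":14,"z":0,"spin":0,"gripper":-1},
    {"x":40,"y":14,"z":0,"spin":0,"gripper":-1},
    {"x":40,"y":14,"z":0,"spin":0,"gripper":-1}
  ],
  "force": 50
}}

```text
time: 1.1
eef_pos: [0.2764, -0.5478, 0.2163]
tcp_rot: [0.823, 0.568, 0.0, -0.001]
contact_force: [-0.2, 1.1, 0.5]
opening: 0.998
finger_force: 0.0
```

Call:
{"fn": "step_arm", "kwargs": {
  "commands": [
    {"x":40,"y":14,"z":0,"spin":0,"gripper":-1},
    {"x":40,"y":14,"z":0,"spin":0,"gripper":-1},
    {"x":40,"y":14,"z":0,"spin":0,"gripper":-1},
    {"x":40,"y":14,"z":0,"spin":0,"gripper":-1},
    {"x":40,"y":14,"z":0,"spin":0,"gripper":-1},
    {"x":40,"y":14,"z":0,"spin":0,"gripper":-1},
    {"x":40,"y":14,"z":0,"spin":0,"gripper":-1},
    {"x":40,"y":14,"z":0,"spin":0,"gripper":-1},
    {"x":40,"y":14,"z":0,"spin":0,"gripper":-1},
    {"x":40,"y":14,"z":0,"spin":0,"gripper":-1}
  ]
}}

```text
time: 2.1
eef_pos: [0.5495, -0.2231, 0.2166]
tcp_rot: [0.823, 0.568, -0.0, -0.0]
contact_force: [0.2, -0.3, 0.3]
opening: 1.002
finger_force: 0.0
```

Call:
{"fn": "step_arm", "kwargs": {
  "commands": [
    {"x":40,"y":10,"z":0,"spin":0,"gripper":-1},
    {"x":0,"y":0,"z":20,"spin":0,"gripper":-1},
    {"x":0,"y":0,"z":20,"spin":0,"gripper":-1},
    {"x":0,"y":0,"z":20,"spin":0,"gripper":-1},
    {"x":0,"y":0,"z":20,"spin":0,"gripper":-1},
    {"x":0,"y":0,"z":20,"spin":0,"gripper":-1},
    {"x":0,"y":0,"z":20,"spin":0,"gripper":-1},
    {"x":0,"y":0,"z":0,"spin":0,"gripper":-1},
    {"x":0,"y":0,"z":0,"spin":0,"gripper":-1},
    {"x":0,"y":0,"z":0,"spin":0,"gripper":-1}
  ]
}}

```text
time: 3.1
eef_pos: [0.5731, -0.1914, 0.0985]
tcp_rot: [0.823, 0.568, 0.0, 0.001]
contact_force: [-0.4, -0.5, 0.5]
opening: 1.002
finger_force: 0.0
```

```bash
cat >> h.py <<'E'
def togo(target,yaw=None):
    "world TCP target -> shift along tool axes in mm, spin in deg"
    s=get_state(); Rm=R.from_quat(s['tcp_rot']).as_matrix()
    y=np.degrees(np.arctan2(Rm[1,0],Rm[0,0])); d=(np.array(target)-s['eef_pos'])@Rm*1000
    print('t',round(s['time'],2),'pos',s['eef_pos'].round(4),'yaw',y.round(2),'shift',d.round(1),'spin',None if yaw is None else round(y-yaw,2),'F',s['contact_force'].round(2),'q',s['qpos'].round(2))
E
python3 - <<'E'
from h import *
from scipy.optimize import least_squares
from scipy.spatial import cKDTree
d=np.load('hb.npz')
# centreline of the U
r=33; a=np.linspace(0,np.pi/2,30)
def half(s):
    leg=np.c_[np.linspace(60,-24,85),np.full(85,80.)]
    arc=np.c_[-24-r*np.sin(a),80-r+r*np.cos(a)]
    return np.r_[leg,arc]*[1,s]
M=np.r_[half(1),half(-1),np.c_[np.full(95,-57.),np.linspace(-47,47,95)]]
T=cKDTree(M)
for n in('q','qs'):
    p=d[n][:,:2]*1000
    def f(v):
        c,s=np.cos(v[2]),np.sin(v[2]); l=(p-v[:2])@np.array([[c,-s],[s,c]])
        return T.query(l)[0]
    o=least_squares(f,[490,-178,np.radians(69.3)],loss='soft_l1',f_scale=2,diff_step=1e-4); print(n,o.x[:2],np.degrees(o.x[2]),np.median(abs(o.fun)))
    c,s=np.cos(o.x[2]),np.sin(o.x[2]); print('grasp',o.x[:2]+np.array([[c,-s],[s,c]])@[25,-80])
togo([.574,-.183,.017],69.3)
E
```

```text
q [ 490.48529068 -176.51025578] 69.12434749561906 1.413968610929695
grasp [ 574.14229393 -181.65863479]
qs [ 491.0075318 -176.772247 ] 69.08539662341262 1.4263978563600535
grasp [ 574.66101575 -181.97749661]
t 3.1 pos [ 0.5731 -0.1914  0.0985] yaw 69.22 shift [ 8.2 -2.3 81.4] spin -0.08 F [-0.42 -0.5   0.52] q [-0.49  0.25  1.85 -0.    1.04 -0.13]
```

Call:
{"fn": "step_arm", "kwargs": {
  "commands": [
    {"x":9,"y":-2,"z":0,"spin":0,"gripper":-1},
    {"x":0,"y":0,"z":20,"spin":0,"gripper":-1},
    {"x":0,"y":0,"z":20,"spin":0,"gripper":-1},
    {"x":0,"y":0,"z":15,"spin":0,"gripper":-1},
    {"x":0,"y":0,"z":10,"spin":0,"gripper":-1},
    {"x":0,"y":0,"z":8,"spin":0,"gripper":-1},
    {"x":0,"y":0,"z":5,"spin":0,"gripper":-1},
    {"x":0,"y":0,"z":3,"spin":0,"gripper":-1},
    {"x":0,"y":0,"z":0,"spin":0,"gripper":-1},
    {"x":0,"y":0,"z":0,"spin":0,"gripper":-1}
  ]
}}

```text
time: 4.1
eef_pos: [0.5741, -0.1821, 0.0166]
tcp_rot: [0.823, 0.568, 0.0, 0.0]
contact_force: [-0.1, -0.4, 0.4]
opening: 0.999
finger_force: 0.0
```

Call:
{"fn": "step_arm", "kwargs": {
  "commands": [
    {"x":0,"y":0,"z":0,"spin":0,"gripper":1},
    {"x":0,"y":0,"z":0,"spin":0,"gripper":1},
    {"x":0,"y":0,"z":0,"spin":0,"gripper":1},
    {"x":0,"y":0,"z":0,"spin":0,"gripper":1},
    {"x":0,"y":0,"z":0,"spin":0,"gripper":1},
    {"x":0,"y":0,"z":0,"spin":0,"gripper":1},
    {"x":0,"y":0,"z":0,"spin":0,"gripper":1},
    {"x":0,"y":0,"z":0,"spin":0,"gripper":1},
    {"x":0,"y":0,"z":0,"spin":0,"gripper":1},
    {"x":0,"y":0,"z":0,"spin":0,"gripper":1}
  ],
  "force": 50
}}

```text
time: 5.1
eef_pos: [0.5737, -0.1819, 0.0161]
tcp_rot: [0.823, 0.568, -0.0, -0.0]
contact_force: [-0.8, -0.3, 0.4]
opening: 0.003
finger_force: 0.0
```

```bash
python3 - <<'E'
from h import *
a=cam('top')['color'][150:290,310:430]; b=cam('scene')['color'][130:250,310:450]
im=np.hstack([cv2.resize(x,(400,400),interpolation=cv2.INTER_CUBIC) for x in(a,b)])
cv2.imwrite('pics/g1.png',im[...,::-1])
E
```

```text
(no output)
```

View pics/g1.png

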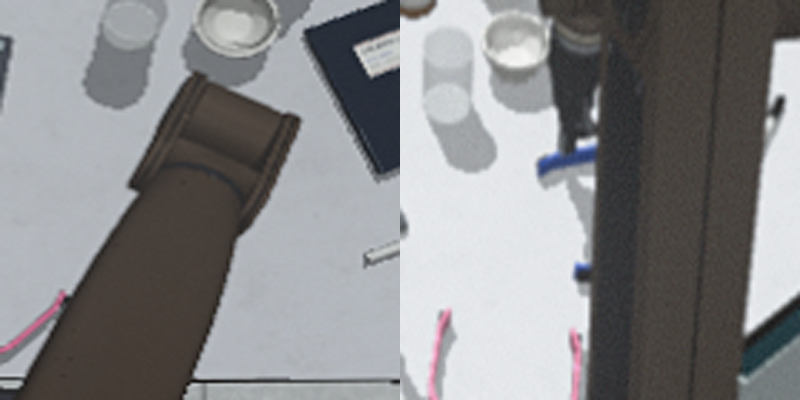

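Fingers are shut with no grip force, and the leg sits in front of them at about (570,160) in the right panel. I'll check whether the band moved and where the fingers are.

```bash
python3 - <<'E'
from h import *
s=load('scene');P=cloud(s)
h=cv2.cvtColor(s['color'],cv2.COLOR_RGB2HSV)
m=(h[...,0]>105)&(h[...,0]<125)&(h[...,1]>120)&(h[...,2]>60)&(P[...,2]>.015)&(P[...,2]<.05)&(abs(P[...,0]-.55)<.07)&(abs(P[...,1]+.17)<.1)
q=P[m]*1000; print(len(q)); print(q[np.argsort(q[:,1])][::4].round(1))
v,u=np.where(m);print(u.min(),u.max(),v.min(),v.max())
Rm=R.from_euler('z',69.22,degrees=True).as_matrix()
t=np.array([.5737,-.1819])*1000
print('in hb axes rel. TCP (along leg, across):',((q[:,:2]-t)@Rm[:2,:2])[np.argsort(q[:,1])][::4].round(1))
cv2.imwrite('pics/g2.png',cv2.resize(s['color'][140:210,350:430,::-1],(800,600),interpolation=cv2.INTER_CUBIC)[:600])
# dark finger points near bench
w=(P[...,2]>.02)&(P[...,2]<.08)&(np.hypot(P[...,0]-.574,P[...,1]+.182)<.06)&(h[...,2]<90)&~m
g=P[w]*1000; l=(g[:,:2]-t)@Rm[:2,:2]
for z0 in range(20,80,10):
    k=(g[:,2]>=z0)&(g[:,2]<z0+10); 
    if k.any(): print(z0,k.sum(),l[k].min(0).round(1),l[k].max(0).round(1))
togo([.574,-.182,.017])
E
```

```text
28
[[ 560.  -218.7   19.6]
 [ 565.3 -209.3   15.2]
 [ 569.1 -201.7   21.9]
 [ 571.3 -190.    16.2]
 [ 577.9 -171.4   16.2]
 [ 579.  -162.1   21. ]
 [ 579.5 -152.4   26.6]]
359 377 175 180
in hb axes rel. TCP (along leg, across): [[-39.3  -0.3]
 [-28.6  -1.9]
 [-20.2  -2.7]
 [ -8.4  -0.7]
 [ 11.3  -0.2]
 [ 20.4   2. ]
 [ 29.7   5. ]]
40 8 [-4.6  6. ] [ 6.4 13.7]
50 4 [-2.1  5.7] [ 5.9 14.8]
60 2 [5.4 7.3] [ 7.9 12.8]
70 5 [ 7.1 -2.4] [10.5 28.3]
t 5.2 pos [ 0.5737 -0.1819  0.0161] yaw 69.22 shift [-0.   0.3 -0.9] spin None F [-0.21 -0.29  0.31] q [-0.48  0.37  1.88  0.    0.9  -0.11]
```

View pics/g2.png

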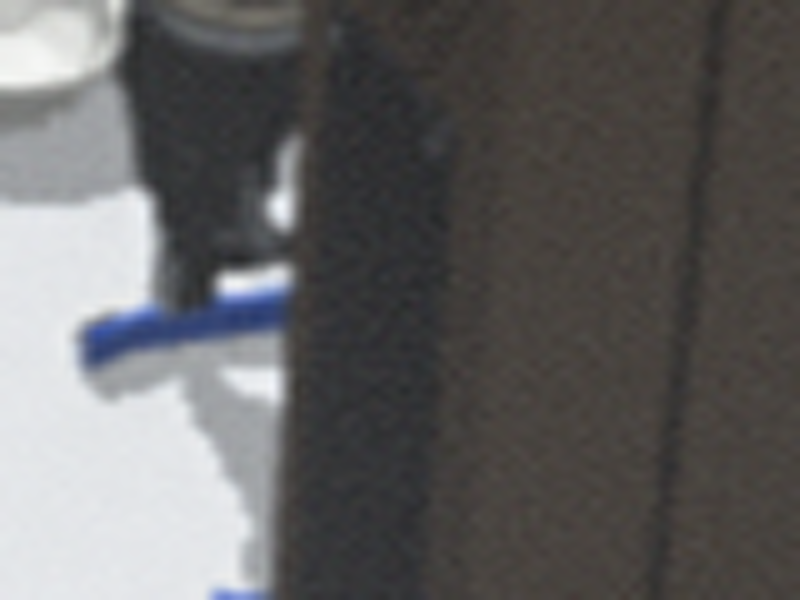

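Call:
{"fn": "step_arm", "kwargs": {
  "commands": [
    {"x":0,"y":0,"z":-5,"spin":0,"gripper":1},
    {"x":0,"y":0,"z":-5,"spin":0,"gripper":1},
    {"x":0,"y":0,"z":-10,"spin":0,"gripper":1},
    {"x":0,"y":0,"z":-10,"spin":0,"gripper":1},
    {"x":0,"y":0,"z":-10,"spin":0,"gripper":1},
    {"x":0,"y":0,"z":-10,"spin":0,"gripper":1},
    {"x":0,"y":0,"z":-10,"spin":0,"gripper":1},
    {"x":0,"y":0,"z":0,"spin":0,"gripper":1},
    {"x":0,"y":0,"z":0,"spin":0,"gripper":1},
    {"x":0,"y":0,"z":0,"spin":0,"gripper":1}
  ]
}}

```text
time: 6.2
eef_pos: [0.5733, -0.1817, 0.0755]
tcp_rot: [0.823, 0.568, -0.0, -0.001]
contact_force: [-0.5, 0.5, -0.8]
opening: -0.001
finger_force: 0.0
```

```bash
python3 - <<'E'
from h import *
s=cam('scene')
cv2.imwrite('pics/g3.png',cv2.resize(s['color'][110:230,310:470,::-1],(800,600),interpolation=cv2.INTER_CUBIC))
togo([.574,-.182,.017])
E
```

```text
t 6.25 pos [ 0.5732 -0.1816  0.0753] yaw 69.21 shift [-0.1  1.  58.3] spin None F [-0.44  0.68  0.11] q [-0.48  0.28  1.86  0.    1.   -0.11]
```

View pics/g3.png

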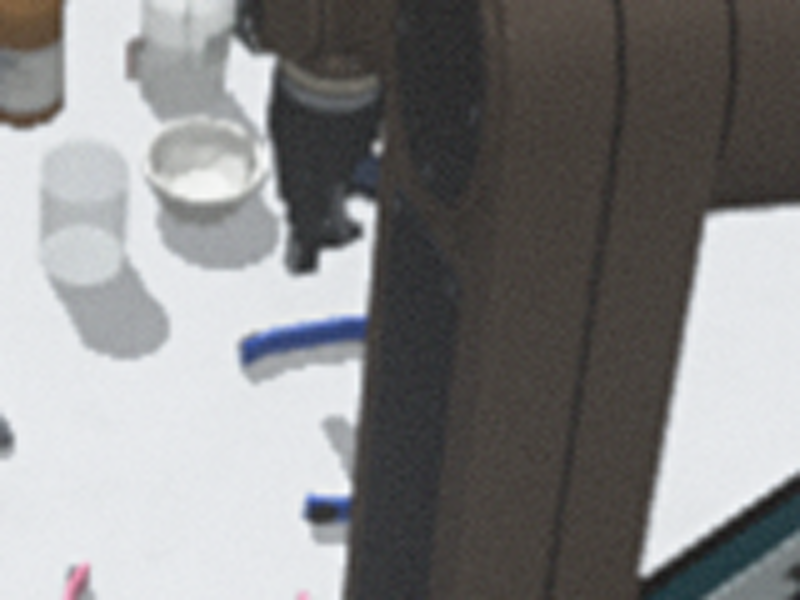

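```bash
python3 - <<'E'
from h import *
s=load('scene')
K=np.array([[s['fx'],0,s['cx']],[0,s['fy'],s['cy']],[0,0,1]],float)
def proj(p):
    q=(np.array(p)-s['eye'])@rot(s)*[1,-1,-1]; return cv2.projectPoints(q.reshape(1,1,3),np.zeros(3),np.zeros(3),K,s['distortion'].astype(float))[0].ravel()
st=get_state();Rm=R.from_quat(st['tcp_rot']).as_matrix();t=st['eef_pos']
for n,o in dict(tcp=(0,0,0),tip=(0,0,14),grasp=(0,0,-5),y50=(0,50,0),ym50=(0,-50,0),x50=(50,0,0),body=(0,0,-59)).items():
    p=proj(t+Rm@(np.array(o)/1000)); print(n,((p-[310,110])*5).round())
P=cloud(s); 
for u,v in((370,160),(368,155),(378,157),(379,154),(372,150)): 
    print(u,v,P[v,u].round(4),((P[v,u]-t)@Rm*1000).round(), s['color'][v,u])
E
```

```text
tcp [294. 282.]
tip [292. 296.]
grasp [295. 278.]
y50 [271. 235.]
ym50 [317. 332.]
x50 [227. 294.]
body [303. 223.]
370 160 [ 0.5652 -0.1743  0.1187] [  4. -10. -43.] [64 66 66]
368 155 [ 0.5748 -0.1706  0.137 ] [ 11.  -3. -62.] [ 95  99 101]
378 157 [ 0.5175 -0.159   0.1803] [   1.  -60. -105.] [67 67 71]
379 154 [ 0.5233 -0.1676  0.1845] [  -5.  -52. -109.] [85 86 90]
372 150 [ 0.5516 -0.1618  0.1833] [  11.  -27. -108.] [53 56 57]
```

```bash
python3 - <<'E'
from h import *
s=load('scene');P=cloud(s)
st=get_state();Rm=R.from_quat(st['tcp_rot']).as_matrix();t=st['eef_pos']
L=(P-t)@Rm*1000
for v in range(124,168,3):
    print(v,[(u,*L[v,u].round().astype(int).tolist()) for u in range(364,388,3) if P[v,u,2]>.035])
E
```

```text
124 [(364, 33, 15, -188), (367, 33, -10, -207), (370, 26, -15, -210), (373, 22, -28, -219), (376, 12, -29, -219), (379, 4, -33, -220), (382, -5, -34, -220), (385, 67, -192, -359)]
127 [(364, 36, 5, -183), (367, 30, -6, -191), (370, 27, -21, -203), (373, 20, -28, -207), (376, 12, -31, -208), (379, 3, -34, -209), (382, -9, -31, -205), (385, -18, -33, -204)]
130 [(364, 36, 2, -174), (367, 34, -17, -189), (370, 25, -20, -190), (373, 17, -25, -193), (376, 10, -30, -195), (379, 0, -32, -195), (382, -11, -30, -191), (385, -22, -29, -189)]
133 [(364, 37, -3, -166), (367, 32, -15, -175), (370, 27, -27, -183), (373, 18, -29, -184), (376, 11, -37, -189), (379, 1, -37, -187), (382, -9, -37, -185), (385, -22, -32, -178)]
136 [(364, 37, -6, -156), (367, 31, -16, -163), (370, 25, -26, -170), (373, 19, -35, -177), (376, 9, -36, -176), (379, -2, -35, -173), (382, -14, -32, -168), (385, -27, -27, -161)]
139 [(364, 12, 48, -91), (367, 30, -18, -152), (370, 24, -28, -159), (373, 18, -36, -165), (376, 8, -38, -165), (379, -4, -34, -159), (382, -14, -35, -158)]
142 [(367, 17, 9, -113), (370, 23, -28, -146
[... 222 characters left out ...]
), (373, 11, -33, -122), (376, 6, -43, -130), (379, -7, -39, -123), (385, 177, -421, -509)]
151 [(367, 10, 13, -67), (370, 12, -15, -92), (373, 8, -29, -105), (376, 3, -41, -114), (385, 178, -425, -505)]
154 [(367, 10, 9, -56), (370, 11, -17, -80), (373, -5, -7, -67), (376, 5, -49, -109), (379, -5, -52, -109), (385, 178, -428, -501)]
157 [(367, 10, 4, -46), (370, 12, -22, -71), (373, 10, -42, -90), (376, 10, -63, -110), (379, -1, -62, -106), (382, -13, -60, -101), (385, 177, -428, -495)]
160 [(367, 10, 0, -35), (370, 4, -10, -43), (373, -5, -14, -45), (385, 178, -432, -491)]
163 [(367, 10, -2, -22), (370, 4, -14, -32), (373, -8, -12, -27), (385, 178, -434, -486)]
166 [(385, 179, -438, -482)]
```

The crop shows the shut fingertips ending around (300,272). That puts them about 34 mm above where the reported TCP would have them, so they closed just above the leg. The real tool sits about 34 mm higher than reported. I'll go lower and check the force.

Call:
{"fn": "step_arm", "kwargs": {
  "commands": [
    {"x":0,"y":0,"z":0,"spin":0,"gripper":-1},
    {"x":0,"y":0,"z":0,"spin":0,"gripper":-1},
    {"x":0,"y":0,"z":0,"spin":0,"gripper":-1},
    {"x":0,"y":0,"z":0,"spin":0,"gripper":-1},
    {"x":0,"y":0,"z":10,"spin":0,"gripper":-1},
    {"x":0,"y":0,"z":15,"spin":0,"gripper":-1},
    {"x":0,"y":0,"z":15,"spin":0,"gripper":-1},
    {"x":0,"y":0,"z":10,"spin":0,"gripper":-1},
    {"x":0,"y":0,"z":10,"spin":0,"gripper":-1},
    {"x":0,"y":0,"z":0,"spin":0,"gripper":-1}
  ]
}}

```text
time: 7.25
eef_pos: [0.5723, -0.1812, 0.0137]
tcp_rot: [0.823, 0.568, -0.001, -0.002]
contact_force: [-0.1, 0.1, 0.2]
opening: 0.998
finger_force: 0.0
```

Call:
{"fn": "step_arm", "kwargs": {
  "commands": [
    {"x":0,"y":0,"z":5,"spin":0,"gripper":-1},
    {"x":0,"y":0,"z":5,"spin":0,"gripper":-1},
    {"x":0,"y":0,"z":4,"spin":0,"gripper":-1},
    {"x":0,"y":0,"z":4,"spin":0,"gripper":-1},
    {"x":0,"y":0,"z":3,"spin":0,"gripper":-1},
    {"x":0,"y":0,"z":2,"spin":0,"gripper":-1},
    {"x":0,"y":0,"z":0,"spin":0,"gripper":-1},
    {"x":0,"y":0,"z":0,"spin":0,"gripper":-1},
    {"x":0,"y":0,"z":0,"spin":0,"gripper":-1},
    {"x":0,"y":0,"z":0,"spin":0,"gripper":-1}
  ]
}}

```text
time: 8.25
eef_pos: [0.5739, -0.1819, -0.0067]
tcp_rot: [0.823, 0.568, 0.0, 0.0]
contact_force: [0.6, -0.5, 0.0]
opening: 0.999
finger_force: 0.0
```

Call:
{"fn": "step_arm", "kwargs": {
  "commands": [
    {"x":0,"y":0,"z":0,"spin":0,"gripper":1},
    {"x":0,"y":0,"z":0,"spin":0,"gripper":1},
    {"x":0,"y":0,"z":0,"spin":0,"gripper":1},
    {"x":0,"y":0,"z":0,"spin":0,"gripper":1},
    {"x":0,"y":0,"z":0,"spin":0,"gripper":1},
    {"x":0,"y":0,"z":0,"spin":0,"gripper":1},
    {"x":0,"y":0,"z":0,"spin":0,"gripper":1},
    {"x":0,"y":0,"z":0,"spin":0,"gripper":1},
    {"x":0,"y":0,"z":0,"spin":0,"gripper":1},
    {"x":0,"y":0,"z":0,"spin":0,"gripper":1}
  ],
  "force": 60
}}

```text
time: 9.25
eef_pos: [0.574, -0.182, -0.0067]
tcp_rot: [0.823, 0.568, 0.0, 0.0]
contact_force: [0.1, -0.2, 0.8]
opening: 0.053
finger_force: 61.9
```

Gripped at 62 N. Next I lift, rotate and refine the stand pose.

Call:
{"fn": "step_arm", "kwargs": {
  "commands": [
    {"x":0,"y":0,"z":-5,"spin":0,"gripper":1},
    {"x":0,"y":0,"z":-10,"spin":0,"gripper":1},
    {"x":0,"y":0,"z":-20,"spin":0,"gripper":1},
    {"x":0,"y":0,"z":-30,"spin":0,"gripper":1},
    {"x":0,"y":0,"z":-35,"spin":0,"gripper":1},
    {"x":0,"y":0,"z":-35,"spin":0,"gripper":1},
    {"x":0,"y":0,"z":-35,"spin":0,"gripper":1},
    {"x":0,"y":0,"z":-35,"spin":0,"gripper":1},
    {"x":0,"y":0,"z":-25,"spin":0,"gripper":1},
    {"x":0,"y":0,"z":-10,"spin":0,"gripper":1}
  ]
}}

```text
time: 10.25
eef_pos: [0.5749, -0.1824, 0.2374]
tcp_rot: [0.823, 0.568, 0.002, 0.003]
contact_force: [-0.1, 0.0, -1.5]
opening: 0.047
finger_force: 61.5
```

Call:
{"fn": "step_arm", "kwargs": {
  "commands": [
    {"x":0,"y":0,"z":0,"spin":-4,"gripper":1},
    {"x":0,"y":0,"z":0,"spin":-6,"gripper":1},
    {"x":0,"y":0,"z":0,"spin":-6,"gripper":1},
    {"x":0,"y":0,"z":0,"spin":-6,"gripper":1},
    {"x":0,"y":0,"z":0,"spin":-6,"gripper":1},
    {"x":0,"y":0,"z":0,"spin":-6,"gripper":1},
    {"x":0,"y":0,"z":0,"spin":-6,"gripper":1},
    {"x":0,"y":0,"z":0,"spin":-6,"gripper":1},
    {"x":0,"y":0,"z":0,"spin":-6,"gripper":1},
    {"x":0,"y":0,"z":0,"spin":-6,"gripper":1}
  ]
}}

```text
time: 11.25
eef_pos: [0.5728, -0.1813, 0.2314]
tcp_rot: [0.443, 0.897, 0.0, -0.002]
contact_force: [-0.3, 0.2, -1.2]
opening: 0.053
finger_force: 61.5
```

Call:
{"fn": "step_arm", "kwargs": {
  "commands": [
    {"x":0,"y":0,"z":0,"spin":-6,"gripper":1},
    {"x":0,"y":0,"z":0,"spin":-6,"gripper":1},
    {"x":0,"y":0,"z":0,"spin":-6,"gripper":1},
    {"x":0,"y":0,"z":0,"spin":-6,"gripper":1},
    {"x":0,"y":0,"z":0,"spin":-6,"gripper":1},
    {"x":0,"y":0,"z":0,"spin":-6,"gripper":1},
    {"x":0,"y":0,"z":0,"spin":-5,"gripper":1},
    {"x":0,"y":0,"z":0,"spin":-4,"gripper":1},
    {"x":0,"y":0,"z":0,"spin":0,"gripper":1},
    {"x":0,"y":0,"z":0,"spin":0,"gripper":1}
  ]
}}

```text
time: 12.25
eef_pos: [0.5731, -0.1815, 0.232]
tcp_rot: [0.069, 0.998, 0.001, -0.001]
contact_force: [-0.5, -1.0, -1.8]
opening: 0.051
finger_force: 61.5
```

```bash
python3 - <<'E'
from h import *
togo([.519,.207,.233],171.9)
for n in('top','scene'):
    c=cam(n);P=cloud(c);h=cv2.cvtColor(c['color'],cv2.COLOR_RGB2HSV)
    r=((h[...,0]<8)|(h[...,0]>172))&(h[...,1]>140)&(h[...,2]>70)&(P[...,2]>.12)&(P[...,2]<.21)&(abs(P[...,1]-.12)<.06)&(abs(P[...,0]-.57)<.08)
    nn,l,st,ce=cv2.connectedComponentsWithStats(r.astype(np.uint8))
    for i in range(1,nn):
        if st[i,4]>3: q=P[l==i];print('collar',n,st[i,4],q.mean(0).round(4),q.min(0).round(4),q.max(0).round(4))
    d=(P-[.574,.118,0]); e=np.array([.990,-.141]);x=d[...,:2]@e;y=d[...,:2]@[.141,.990]
    m=(abs(x)<.024)&(abs(y)<.012)&(P[...,2]>.12)&(P[...,2]<.2)&~r; q=P[m]; print('bar',n,m.sum(),np.percentile(q[:,2],[50,80,95]).round(4) if m.any() else '')
    if m.sum()>8:
        for k in(-.02,-.01,0,.01,.02):
            w=m&(abs(x-k)<.006); print(k,y[w].mean().round(4),w.sum(),P[w][:,2].max().round(4))
    b=(h[...,0]>105)&(h[...,0]<125)&(h[...,1]>110)&(h[...,2]>50)&(P[...,2]>.15)&(P[...,2]<.4)&(abs(P[...,0]-.55)<.25)
    nn,l,st,ce=cv2.connectedComponentsWithStats(b.astype(np.uint8))
    for i in range(1,nn):
        if st[i,4]>10:
            q=P[l==i]*1000; print('hb',n,st[i],q.min(0).round(),q.max(0).round(),np.percentile(q[:,2],[5,50,95]).round())
print(get_state()['finger_force'],get_state()['opening'])
E
```

```text
t 12.25 pos [ 0.5731 -0.1815  0.232 ] yaw 172.13 shift [106.8 377.4  -0.4] spin 0.23 F [-0.5  -0.98 -1.78] q [-0.48  0.12  1.75  0.    1.28 -1.91]
collar top 13 [0.6037 0.1162 0.1596] [0.6007 0.106  0.154 ] [0.607  0.1266 0.1665]
collar top 11 [0.5458 0.1246 0.1617] [0.5427 0.1152 0.1585] [0.5493 0.1352 0.1649]
bar top 68 [0.1568 0.1599 0.1617]
-0.02 0.0021 16 0.1652
-0.01 0.0018 17 0.1614
0 0.0019 19 0.1619
0.01 0.0017 16 0.1619
0.02 0.0009 15 0.1628
hb top [397 171  34  44 196] [ 513. -349.  238.] [ 648. -247.  270.] [245. 261. 266.]
collar scene 5 [0.6033 0.1183 0.1613] [0.6007 0.1125 0.1588] [0.6045 0.1255 0.1631]
collar scene 5 [0.5461 0.1255 0.1629] [0.5438 0.1197 0.1608] [0.5478 0.1322 0.165 ]
bar scene 59 [0.1564 0.1584 0.1608]
-0.02 0.0025 11 0.1613
-0.01 0.004 15 0.1593
0 0.0039 16 0.1593
0.01 0.0038 17 0.1613
0.02 0.0039 12 0.1606
hb scene [397 101   5   6  14] [ 550. -341.  245.] [ 632. -238.  342.] [245. 252. 341.]
hb scene [376 127   8   9  27] [ 535. -189.  247.] [ 565. -176.  266.] [247. 262. 265.]
61.51328802108765 0.05139533537461801
```

Call:
{"fn": "step_arm", "kwargs": {
  "commands": [
    {"x":10,"y":10,"z":0,"spin":0.3,"gripper":1},
    {"x":15,"y":20,"z":0,"spin":0,"gripper":1},
    {"x":15,"y":30,"z":0,"spin":0,"gripper":1},
    {"x":15,"y":30,"z":0,"spin":0,"gripper":1},
    {"x":15,"y":30,"z":0,"spin":0,"gripper":1},
    {"x":15,"y":30,"z":0,"spin":0,"gripper":1},
    {"x":11,"y":30,"z":0,"spin":0,"gripper":1},
    {"x":5,"y":30,"z":0,"spin":0,"gripper":1},
    {"x":5,"y":30,"z":0,"spin":0,"gripper":1},
    {"x":0,"y":30,"z":0,"spin":0,"gripper":1}
  ]
}}

```text
time: 13.35
eef_pos: [0.5053, 0.1021, 0.2333]
tcp_rot: [0.071, 0.998, 0.0, 0.0]
contact_force: [0.0, -0.1, -1.3]
opening: 0.052
finger_force: 61.5
```

Call:
{"fn": "step_arm", "kwargs": {
  "commands": [
    {"x":0,"y":30,"z":0,"spin":0,"gripper":1},
    {"x":0,"y":30,"z":0,"spin":0,"gripper":1},
    {"x":0,"y":25,"z":0,"spin":0,"gripper":1},
    {"x":0,"y":15,"z":0,"spin":0,"gripper":1},
    {"x":0,"y":9,"z":0,"spin":0,"gripper":1},
    {"x":0,"y":0,"z":0,"spin":0,"gripper":1},
    {"x":0,"y":0,"z":20,"spin":0,"gripper":1},
    {"x":0,"y":0,"z":15,"spin":0,"gripper":1},
    {"x":0,"y":0,"z":0,"spin":0,"gripper":1},
    {"x":0,"y":0,"z":0,"spin":0,"gripper":1}
  ]
}}

```text
time: 14.35
eef_pos: [0.5217, 0.2075, 0.1976]
tcp_rot: [0.071, 0.997, -0.0, -0.001]
contact_force: [0.8, 0.8, -1.2]
opening: 0.055
finger_force: 61.5
```

```bash
python3 - <<'E'
from h import *
togo([.5196,.2088,.162],171.8)
t=cam('top'); s=cam('scene')
im=np.hstack([cv2.resize(t['color'][140:260,220:340],(400,400),interpolation=cv2.INTER_CUBIC),cv2.resize(s['color'][130:270,220:360],(400,400),interpolation=cv2.INTER_CUBIC)])
cv2.imwrite('pics/b1.png',im[...,::-1])
c=np.array([.5745,.120]);e=np.array([.990,-.143]);f=np.array([.143,.990])
for n,q in(('top',t),('scene',s)):
    P=cloud(q);h=cv2.cvtColor(q['color'],cv2.COLOR_RGB2HSV)
    b=(h[...,0]>105)&(h[...,0]<125)&(h[...,1]>110)&(h[...,2]>50)&(P[...,2]>.15)&(P[...,2]<.3)&(np.hypot(P[...,0]-.57,P[...,1]-.12)<.2)
    L=np.stack([(P[b][:,:2]-c)@e,(P[b][:,:2]-c)@f,P[b][:,2]],1)*1000
    print(n,len(L),L.min(0).round(),L.max(0).round())
    for lo in range(-90,100,20):
        k=(L[:,1]>=lo)&(L[:,1]<lo+20)
        if k.any(): print(lo,k.sum(),L[k].min(0).round(),L[k].max(0).round())
E
```

```text
t 14.35 pos [0.5217 0.2075 0.1976] yaw 171.86 shift [ 2.2  1.  35.6] spin 0.06 F [ 0.84  0.8  -1.16] q [ 0.2   0.06  1.88 -0.    1.21 -1.23]
top 156 [-104.  -84.  211.] [ 22.  75. 234.]
-90 52 [-101.  -84.  222.] [  8. -70. 232.]
-70 12 [  8. -67. 211.] [ 19. -52. 232.]
-50 14 [ 13. -50. 224.] [ 19. -30. 233.]
-30 14 [ 14. -30. 224.] [ 21. -11. 232.]
-10 13 [ 15. -10. 223.] [ 22.  10. 234.]
10 18 [ 13.  12. 224.] [ 21.  28. 233.]
30 12 [ 13.  32. 224.] [ 19.  48. 233.]
50 16 [-101.   50.  216.] [ 15.  70. 234.]
70 5 [-104.   71.  222.] [-95.  75. 232.]
scene 80 [-105.  -85.  214.] [ 20.  82. 232.]
-90 45 [-102.  -85.  216.] [-44. -71. 231.]
-50 4 [ 14. -35. 228.] [ 17. -31. 230.]
-30 11 [ 15. -29. 226.] [ 20. -13. 229.]
70 20 [-105.   72.  214.] [-75.  82. 232.]
```

View pics/b1.png

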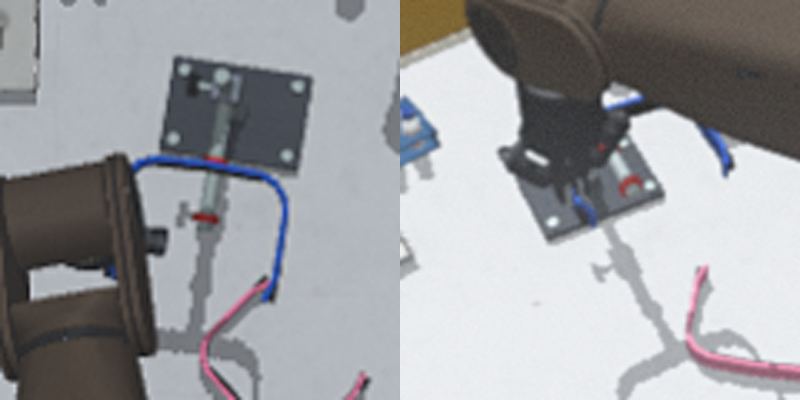

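Picture: the band is level, with its crown at left-panel (150–280,165) crossing the bar just in front of the far collar and its legs straddling the bar. In stand axes it is centred (y −84..82, crown x 13..21). Next I lower it until it touches.

Call:
{"fn": "step_arm", "kwargs": {
  "commands": [
    {"x":2,"y":1,"z":15,"spin":0,"gripper":1},
    {"x":0,"y":0,"z":12,"spin":0,"gripper":1},
    {"x":0,"y":0,"z":8,"spin":0,"gripper":1},
    {"x":0,"y":0,"z":3,"spin":0,"gripper":1},
    {"x":0,"y":0,"z":2,"spin":0,"gripper":1},
    {"x":0,"y":0,"z":0,"spin":0,"gripper":1},
    {"x":0,"y":0,"z":0,"spin":0,"gripper":1},
    {"x":0,"y":0,"z":0,"spin":0,"gripper":1},
    {"x":0,"y":0,"z":0,"spin":0,"gripper":1},
    {"x":0,"y":0,"z":0,"spin":0,"gripper":1}
  ]
}}

```text
time: 15.45
eef_pos: [0.5203, 0.2095, 0.1584]
tcp_rot: [0.07, 0.998, 0.0, 0.0]
contact_force: [0.1, 0.3, -1.3]
opening: 0.056
finger_force: 61.5
```

Call:
{"fn": "step_arm", "kwargs": {
  "commands": [
    {"x":0,"y":0,"z":1,"spin":0,"gripper":1},
    {"x":0,"y":0,"z":1,"spin":0,"gripper":1},
    {"x":0,"y":0,"z":1,"spin":0,"gripper":1},
    {"x":0,"y":0,"z":1,"spin":0,"gripper":1},
    {"x":0,"y":0,"z":1,"spin":0,"gripper":1},
    {"x":0,"y":0,"z":1,"spin":0,"gripper":1},
    {"x":0,"y":0,"z":0,"spin":0,"gripper":1},
    {"x":0,"y":0,"z":0,"spin":0,"gripper":1},
    {"x":0,"y":0,"z":0,"spin":0,"gripper":1},
    {"x":0,"y":0,"z":0,"spin":0,"gripper":1}
  ],
  "force": 30
}}

```text
time: 16.45
eef_pos: [0.5202, 0.2095, 0.1522]
tcp_rot: [0.07, 0.998, 0.0, 0.0]
contact_force: [0.1, -0.3, -2.0]
opening: 0.051
finger_force: 61.5
```

Call:
{"fn": "step_arm", "kwargs": {
  "commands": [
    {"x":0,"y":0,"z":1,"spin":0,"gripper":1},
    {"x":0,"y":0,"z":1,"spin":0,"gripper":1},
    {"x":0,"y":0,"z":1,"spin":0,"gripper":1},
    {"x":0,"y":0,"z":1,"spin":0,"gripper":1},
    {"x":0,"y":0,"z":1,"spin":0,"gripper":1},
    {"x":0,"y":0,"z":0,"spin":0,"gripper":1},
    {"x":0,"y":0,"z":0,"spin":0,"gripper":1},
    {"x":0,"y":0,"z":0,"spin":0,"gripper":1},
    {"x":0,"y":0,"z":0,"spin":0,"gripper":1},
    {"x":0,"y":0,"z":0,"spin":0,"gripper":1}
  ]
}}

```text
time: 17.45
eef_pos: [0.5204, 0.2097, 0.1476]
tcp_rot: [0.07, 0.998, 0.0, 0.0]
contact_force: [-2.5, 2.6, 4.9]
opening: 0.046
finger_force: 62.7
```

Contact felt: the force moved from −1.5 to +4.9 N. I'll reduce the grip and start the arc so the band pivots about the crown.

Call:
{"fn": "step_arm", "kwargs": {
  "commands": [
    {"x":0,"y":0,"z":0,"spin":0,"gripper":1},
    {"x":0,"y":0,"z":0,"spin":0,"gripper":1},
    {"x":0,"y":0,"z":1,"spin":0,"gripper":1},
    {"x":0,"y":0,"z":1,"spin":0,"gripper":1},
    {"x":0.5,"y":0,"z":1,"spin":0,"gripper":1},
    {"x":0,"y":0,"z":1,"spin":0,"gripper":1},
    {"x":0.5,"y":0,"z":1,"spin":0,"gripper":1},
    {"x":0,"y":0,"z":1,"spin":0,"gripper":1},
    {"x":0,"y":0,"z":0,"spin":0,"gripper":1},
    {"x":0,"y":0,"z":0,"spin":0,"gripper":1}
  ],
  "force": 22
}}

```text
time: 18.45
eef_pos: [0.5209, 0.2091, 0.1424]
tcp_rot: [0.07, 0.998, -0.0, 0.002]
contact_force: [-0.8, 0.9, 6.0]
opening: 0.049
finger_force: 63.8
```

```bash
cat >> h.py <<'E'
def tilt():
    s=get_state(); print('F',s['contact_force'].round(1),'M',s['wrist_torque'].round(2),'grip',s['finger_force'],'pos',s['eef_pos'].round(4))
    c=np.array([.5745,.120]);e=np.array([.990,-.143]);f=np.array([.143,.990])
    for n in('top','scene'):
        q=cam(n);P=cloud(q);h=cv2.cvtColor(q['color'],cv2.COLOR_RGB2HSV)
        b=(h[...,0]>105)&(h[...,0]<125)&(h[...,1]>110)&(h[...,2]>40)&(P[...,2]>.03)&(P[...,2]<.3)&(np.hypot(P[...,0]-.57,P[...,1]-.12)<.15)
        L=np.stack([(P[b][:,:2]-c)@e,(P[b][:,:2]-c)@f,P[b][:,2]],1)*1000
        k=L[:,1]<-65; l=L[k]; print(n,len(L))
        if len(l)>8: p=np.polyfit(l[:,0],l[:,2],1); print(' leg_a tilt deg',np.degrees(np.arctan(p[0])).round(1),l.min(0).round(),l.max(0).round())
        for lo in(-60,-30,0,30):
            m=(abs(L[:,1]-lo-15)<15)&(L[:,0]>-30); 
            if m.sum()>3: print('  crown y',lo,L[m].mean(0).round(),L[m][:,2].max().round())
E
python3 -c "
from h import *
tilt()"
```

```text
F [-0.8  0.9  6. ] M [-0.42 -0.4  -0.02] grip 63.77620854880661 pos [0.5209 0.2091 0.1424]
top 141
 leg_a tilt deg 3.5 [-103.  -83.  175.] [  9. -65. 189.]
  crown y -60 [ 14. -43. 182.] 187.0
  crown y -30 [ 16. -14. 182.] 188.0
  crown y 0 [ 16.  15. 180.] 185.0
  crown y 30 [ 14.  45. 179.] 186.0
scene 72
 leg_a tilt deg 2.4 [-103.  -80.  163.] [-55. -70. 183.]
  crown y -30 [ 16. -12. 181.] 184.0
  crown y 0 [ 17.   4. 180.] 181.0
```

Force stays around 7 N and the tilt is growing, so the pivot works. Continuing the arc.

Call:
{"fn": "step_arm", "kwargs": {
  "commands": [
    {"x":0.2,"y":0,"z":2,"spin":0,"gripper":1},
    {"x":0.2,"y":0,"z":2,"spin":0,"gripper":1},
    {"x":0,"y":0,"z":2,"spin":0,"gripper":1},
    {"x":0,"y":0,"z":2,"spin":0,"gripper":1},
    {"x":0,"y":0,"z":2,"spin":0,"gripper":1},
    {"x":0,"y":0,"z":2,"spin":0,"gripper":1},
    {"x":0,"y":0,"z":2,"spin":0,"gripper":1},
    {"x":0,"y":0,"z":2,"spin":0,"gripper":1},
    {"x":0,"y":0,"z":2,"spin":0,"gripper":1},
    {"x":0,"y":0,"z":2,"spin":0,"gripper":1}
  ]
}}

```text
time: 19.55
eef_pos: [0.521, 0.2085, 0.1225]
tcp_rot: [0.07, 0.998, -0.001, 0.003]
contact_force: [-1.1, -1.4, 6.1]
opening: 0.05
finger_force: 65.1
```

```bash
python3 -c "
from h import *
tilt()"
```

```text
F [-1.1 -1.4  6.1] M [-0.74 -0.48 -0.18] grip 65.14779706543777 pos [0.521  0.2085 0.1225]
top 166
 leg_a tilt deg 16.0 [-99. -83. 138.] [ 10. -65. 185.]
  crown y -60 [ 13. -44. 182.] 188.0
  crown y -30 [ 15. -14. 181.] 187.0
  crown y 0 [ 15.  12. 180.] 186.0
  crown y 30 [ 14.  42. 179.] 187.0
scene 44
 leg_a tilt deg 11.6 [-101.  -81.  146.] [-55. -72. 162.]
```

Call:
{"fn": "step_arm", "kwargs": {
  "commands": [
    {"x":-0.3,"y":0,"z":2,"spin":0,"gripper":1},
    {"x":-0.3,"y":0,"z":2,"spin":0,"gripper":1},
    {"x":-0.4,"y":0,"z":2,"spin":0,"gripper":1},
    {"x":-0.4,"y":0,"z":2,"spin":0,"gripper":1},
    {"x":-0.5,"y":0,"z":2,"spin":0,"gripper":1},
    {"x":-0.6,"y":0,"z":2,"spin":0,"gripper":1},
    {"x":-0.6,"y":0,"z":2,"spin":0,"gripper":1},
    {"x":-0.7,"y":0,"z":2,"spin":0,"gripper":1},
    {"x":-0.7,"y":0,"z":2,"spin":0,"gripper":1},
    {"x":-0.8,"y":0,"z":2,"spin":0,"gripper":1}
  ]
}}

```text
time: 20.65
eef_pos: [0.5254, 0.2082, 0.1023]
tcp_rot: [0.07, 0.998, -0.001, 0.002]
contact_force: [-3.0, -0.3, 6.4]
opening: 0.054
finger_force: 70.6
```

```bash
python3 -c "
from h import *
tilt()"
```

```text
F [-3.  -0.3  6.4] M [-0.68 -0.33 -0.19] grip 70.63938791237888 pos [0.5254 0.2082 0.1023]
top 207
 leg_a tilt deg 28.2 [-95. -83. 117.] [ 12. -65. 180.]
  crown y -60 [ 11. -45. 178.] 186.0
  crown y -30 [ 14. -15. 177.] 186.0
  crown y 0 [ 14.  15. 176.] 183.0
  crown y 30 [ 13.  44. 174.] 181.0
scene 46
 leg_a tilt deg 26.7 [-96. -81. 120.] [-55. -70. 148.]
```

Call:
{"fn": "step_arm", "kwargs": {
  "commands": [
    {"x":-0.8,"y":0,"z":2,"spin":0,"gripper":1},
    {"x":-0.9,"y":0,"z":2,"spin":0,"gripper":1},
    {"x":-1,"y":0,"z":2,"spin":0,"gripper":1},
    {"x":-1,"y":0,"z":2,"spin":0,"gripper":1},
    {"x":-1.1,"y":0,"z":2,"spin":0,"gripper":1},
    {"x":-1.2,"y":0,"z":2,"spin":0,"gripper":1},
    {"x":-1.2,"y":0,"z":2,"spin":0,"gripper":1},
    {"x":0,"y":0,"z":0,"spin":0,"gripper":1},
    {"x":0,"y":0,"z":0,"spin":0,"gripper":1},
    {"x":0,"y":0,"z":0,"spin":0,"gripper":1}
  ]
}}

```text
time: 21.75
eef_pos: [0.5328, 0.2071, 0.0886]
tcp_rot: [0.07, 0.998, -0.001, 0.002]
contact_force: [-2.1, -1.0, 8.2]
opening: 0.048
finger_force: 76.4
```

```bash
python3 - <<'E'
from h import *
tilt()
a=load('top')['color'][140:260,230:350]; b=load('scene')['color'][140:260,240:360]
cv2.imwrite('pics/b2.png',np.hstack([cv2.resize(x,(400,400),interpolation=cv2.INTER_CUBIC) for x in(a,b)])[...,::-1])
E
```

```text
F [-2.1 -1.   8.2] M [-0.77 -0.32 -0.23] grip 76.3559248407546 pos [0.5328 0.2071 0.0886]
top 237
 leg_a tilt deg 35.8 [-88. -83. 105.] [ 11. -65. 180.]
  crown y -60 [ 10. -45. 177.] 185.0
  crown y -30 [ 13. -14. 175.] 184.0
  crown y 0 [ 14.  15. 173.] 182.0
  crown y 30 [ 15.  45. 171.] 181.0
scene 38
 leg_a tilt deg 34.4 [-86. -81. 105.] [-46. -71. 137.]
```

View pics/b2.png

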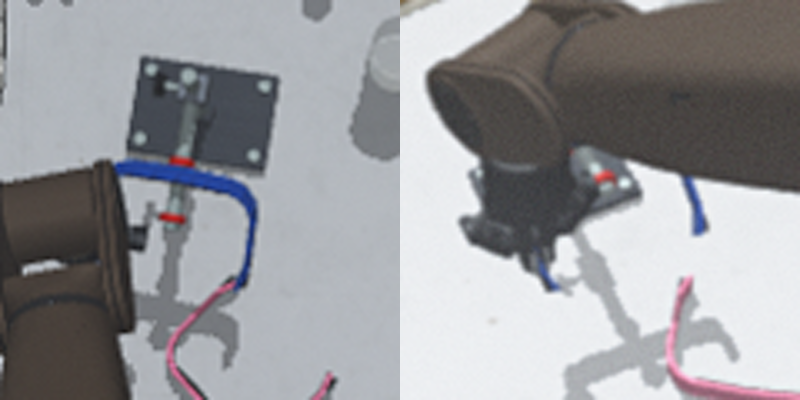

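Picture: the crown lies across the bar just in front of the far collar at left (180,172). The legs slope down about 40° towards the robot, and the gripper knuckle at (140,238) is clear of the bar. A bit further down before release.

Call:
{"fn": "step_arm", "kwargs": {
  "commands": [
    {"x":-1.2,"y":0,"z":2,"spin":0,"gripper":1},
    {"x":-1.3,"y":0,"z":2,"spin":0,"gripper":1},
    {"x":-1.3,"y":0,"z":2,"spin":0,"gripper":1},
    {"x":-1.4,"y":0,"z":2,"spin":0,"gripper":1},
    {"x":-1.4,"y":0,"z":2,"spin":0,"gripper":1},
    {"x":0,"y":0,"z":0,"spin":0,"gripper":1},
    {"x":0,"y":0,"z":0,"spin":0,"gripper":1},
    {"x":0,"y":0,"z":0,"spin":0,"gripper":1},
    {"x":0,"y":0,"z":0,"spin":0,"gripper":1},
    {"x":0,"y":0,"z":0,"spin":0,"gripper":1}
  ]
}}

```text
time: 22.85
eef_pos: [0.5399, 0.2062, 0.0793]
tcp_rot: [0.07, 0.998, -0.001, 0.003]
contact_force: [-2.7, -0.5, 8.6]
opening: 0.05
finger_force: 82.9
```

```bash
python3 -c "
from h import *
tilt()"
```

```text
F [-2.7 -0.5  8.6] M [-0.97 -0.32 -0.25] grip 82.90341028827243 pos [0.5399 0.2062 0.0793]
top 243
 leg_a tilt deg 41.9 [-80. -82.  94.] [ 12. -66. 176.]
  crown y -60 [ 10. -45. 175.] 186.0
  crown y -30 [ 12. -15. 175.] 183.0
  crown y 0 [ 14.  15. 172.] 181.0
  crown y 30 [ 15.  43. 171.] 178.0
scene 38
 leg_a tilt deg 44.5 [-80. -80.  89.] [-43. -70. 135.]
```

Call:
{"fn": "step_arm", "kwargs": {
  "commands": [
    {"x":-1.4,"y":0,"z":1.5,"spin":0,"gripper":1},
    {"x":-1.4,"y":0,"z":1.5,"spin":0,"gripper":1},
    {"x":-1.4,"y":0,"z":1.5,"spin":0,"gripper":1},
    {"x":-1.4,"y":0,"z":1.5,"spin":0,"gripper":1},
    {"x":0,"y":0,"z":0,"spin":0,"gripper":1},
    {"x":0,"y":0,"z":0,"spin":0,"gripper":1},
    {"x":0,"y":0,"z":0,"spin":0,"gripper":1},
    {"x":0,"y":0,"z":-0.5,"spin":0,"gripper":1},
    {"x":0,"y":0,"z":0,"spin":0,"gripper":1},
    {"x":0,"y":0,"z":0,"spin":0,"gripper":1}
  ]
}}

```text
time: 23.95
eef_pos: [0.5453, 0.2054, 0.0737]
tcp_rot: [0.07, 0.998, -0.001, 0.002]
contact_force: [-3.0, -0.3, 9.3]
opening: 0.05
finger_force: 85.5
```

```bash
python3 -c "
from h import *
tilt()"
```

```text
F [-3.  -0.3  9.3] M [-0.9  -0.26 -0.23] grip 85.51185249676053 pos [0.5453 0.2054 0.0737]
top 254
 leg_a tilt deg 47.0 [-73. -82.  82.] [ 11. -65. 177.]
  crown y -60 [ 10. -45. 173.] 182.0
  crown y -30 [ 13. -15. 173.] 182.0
  crown y 0 [ 15.  16. 172.] 180.0
  crown y 30 [ 16.  43. 169.] 181.0
scene 39
 leg_a tilt deg 46.6 [-73. -82.  84.] [-35. -71. 131.]
  crown y 0 [  9.  16. 175.] 178.0
```

The bar carries the band: about 9 N upward on the tool, at a tilt of about 50°. Now I release it.

Call:
{"fn": "step_arm", "kwargs": {
  "commands": [
    {"x":0,"y":0,"z":0,"spin":0,"gripper":0.9},
    {"x":0,"y":0,"z":0,"spin":0,"gripper":0.88},
    {"x":0,"y":0,"z":0,"spin":0,"gripper":0.86},
    {"x":0,"y":0,"z":0,"spin":0,"gripper":0.84},
    {"x":0,"y":0,"z":0,"spin":0,"gripper":0.82},
    {"x":0,"y":0,"z":0,"spin":0,"gripper":0.8},
    {"x":0,"y":0,"z":0,"spin":0,"gripper":0.75},
    {"x":0,"y":0,"z":0,"spin":0,"gripper":0.7},
    {"x":0,"y":0,"z":0,"spin":0,"gripper":0.6},
    {"x":0,"y":0,"z":0,"spin":0,"gripper":0.5}
  ],
  "force": 20
}}

```text
time: 25.05
eef_pos: [0.543, 0.2063, 0.0715]
tcp_rot: [0.07, 0.998, -0.0, -0.0]
contact_force: [-1.4, -0.8, -0.1]
opening: 0.249
finger_force: 0.0
```

```bash
python3 - <<'E'
from h import *
tilt()
a=load('top')['color'][140:260,230:350]; b=load('scene')['color'][140:260,240:360]
cv2.imwrite('pics/b3.png',np.hstack([cv2.resize(x,(400,400),interpolation=cv2.INTER_CUBIC) for x in(a,b)])[...,::-1])
E
```

```text
F [-1.4 -0.8 -0.1] M [-0.05 -0.02 -0.01] grip 0.0 pos [0.543  0.2063 0.0715]
top 274
 leg_a tilt deg 69.0 [-27. -84.  51.] [ 15. -65. 165.]
  crown y -60 [  6. -45. 168.] 175.0
  crown y -30 [  6. -15. 169.] 178.0
  crown y 0 [  6.  14. 169.] 176.0
  crown y 30 [  6.  41. 167.] 176.0
scene 68
 leg_a tilt deg 57.8 [-41. -83.  60.] [-19. -73. 112.]
  crown y 0 [  3.  14. 171.] 176.0
```

View pics/b3.png

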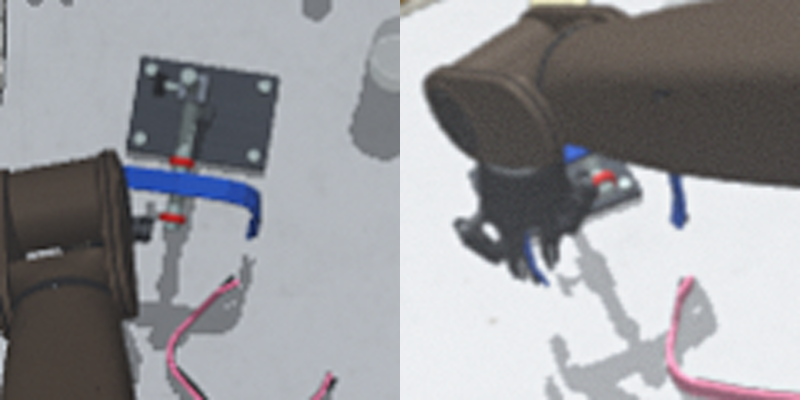

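Picture: the crown now lies flat on the bar between the collars at left (180,185), with the legs about 70° down. Leg_b is still inside the open fingers at right (535,265). Now I back off slowly along the bar towards its free end.

Call:
{"fn": "step_arm", "kwargs": {
  "commands": [
    {"x":2,"y":0,"z":0,"spin":0,"gripper":0.4},
    {"x":3,"y":0,"z":0,"spin":0,"gripper":0.3},
    {"x":3,"y":0,"z":0,"spin":0,"gripper":0.3},
    {"x":4,"y":0,"z":0,"spin":0,"gripper":0.3},
    {"x":4,"y":0,"z":0,"spin":0,"gripper":0.3},
    {"x":4,"y":0,"z":0,"spin":0,"gripper":0.3},
    {"x":4,"y":0,"z":0,"spin":0,"gripper":0.3},
    {"x":4,"y":0,"z":0,"spin":0,"gripper":0.3},
    {"x":4,"y":0,"z":0,"spin":0,"gripper":0.3},
    {"x":4,"y":0,"z":0,"spin":0,"gripper":0.3}
  ]
}}

```text
time: 26.15
eef_pos: [0.5072, 0.2113, 0.0716]
tcp_rot: [0.07, 0.998, 0.0, 0.0]
contact_force: [0.4, -0.5, 0.7]
opening: 0.349
finger_force: 0.0
```

```bash
python3 -c "
from h import *
tilt()"
```

```text
F [ 0.4 -0.5  0.7] M [0.03 0.08 0.02] grip 0.0 pos [0.5072 0.2113 0.0716]
top 312
 leg_a tilt deg -10.8 [ -2. -80. 140.] [ 22. -65. 163.]
  crown y -60 [  5. -45. 165.] 171.0
  crown y -30 [  4. -15. 168.] 174.0
  crown y 0 [  3.  14. 168.] 174.0
  crown y 30 [  2.  45. 168.] 174.0
scene 8
```

Call:
{"fn": "step_arm", "kwargs": {
  "commands": [
    {"x":10,"y":0,"z":0,"spin":0,"gripper":0.3},
    {"x":15,"y":0,"z":0,"spin":0,"gripper":0.3},
    {"x":15,"y":0,"z":0,"spin":0,"gripper":0.3},
    {"x":0,"y":15,"z":-20,"spin":0,"gripper":0.3},
    {"x":0,"y":20,"z":-30,"spin":0,"gripper":0.3},
    {"x":0,"y":20,"z":-30,"spin":0,"gripper":0.3},
    {"x":0,"y":20,"z":-30,"spin":0,"gripper":0.3},
    {"x":0,"y":30,"z":-30,"spin":0,"gripper":0.3},
    {"x":0,"y":30,"z":-20,"spin":0,"gripper":0.3},
    {"x":0,"y":30,"z":0,"spin":0,"gripper":0.3}
  ]
}}

```text
time: 27.25
eef_pos: [0.4926, 0.3824, 0.2366]
tcp_rot: [0.07, 0.998, 0.002, 0.003]
contact_force: [-0.0, 0.8, 0.4]
opening: 0.353
finger_force: 0.0
```

Call:
{"fn": "step_arm", "kwargs": {
  "commands": [
    {"x":0,"y":30,"z":0,"spin":0,"gripper":0.3},
    {"x":0,"y":20,"z":0,"spin":0,"gripper":0.3},
    {"x":0,"y":0,"z":0,"spin":0,"gripper":0.3},
    {"x":0,"y":0,"z":0,"spin":0,"gripper":0.3},
    {"x":0,"y":0,"z":0,"spin":0,"gripper":0.3},
    {"x":0,"y":0,"z":0,"spin":0,"gripper":0.3},
    {"x":0,"y":0,"z":0,"spin":0,"gripper":0.3},
    {"x":0,"y":0,"z":0,"spin":0,"gripper":0.3},
    {"x":0,"y":0,"z":0,"spin":0,"gripper":0.3},
    {"x":0,"y":0,"z":0,"spin":0,"gripper":0.3}
  ]
}}

```text
time: 28.25
eef_pos: [0.4983, 0.4296, 0.2317]
tcp_rot: [0.071, 0.998, 0.0, 0.0]
contact_force: [0.1, 0.9, 0.2]
opening: 0.35
finger_force: 0.0
```

```bash
python3 - <<'E'
from h import *
tilt()
a=load('top')['color'][140:260,230:350]; b=load('scene')['color'][120:260,240:380]
cv2.imwrite('pics/b4.png',np.hstack([cv2.resize(x,(400,400),interpolation=cv2.INTER_CUBIC) for x in(a,b)])[...,::-1])
E
```

```text
F [0.1 0.9 0.2] M [-0.   -0.02  0.01] grip 0.0 pos [0.4983 0.4296 0.2317]
top 320
 leg_a tilt deg 59.1 [ -4. -79.  46.] [ 17. -65. 160.]
  crown y -60 [  5. -45. 164.] 172.0
  crown y -30 [  5. -15. 166.] 175.0
  crown y 0 [  4.  15. 168.] 175.0
  crown y 30 [  2.  44. 166.] 171.0
scene 7
```

View pics/b4.png

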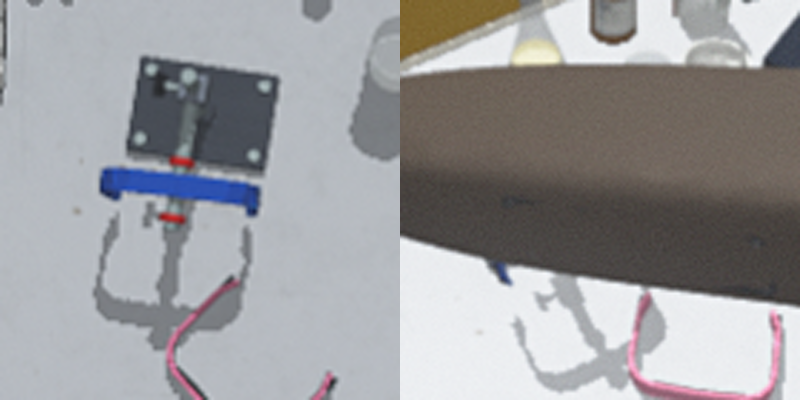

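Picture: the band hangs centred between the collars at left (180,187), with its legs straight down either side and the gripper well clear. One last stillness check, then I hand in.

Call:
{"fn": "step_arm", "kwargs": {
  "commands": [
    {"x":0,"y":0,"z":0,"spin":0,"gripper":0.3},
    {"x":0,"y":0,"z":0,"spin":0,"gripper":0.3},
    {"x":0,"y":0,"z":0,"spin":0,"gripper":0.3},
    {"x":0,"y":0,"z":0,"spin":0,"gripper":0.3},
    {"x":0,"y":0,"z":0,"spin":0,"gripper":0.3},
    {"x":0,"y":0,"z":0,"spin":0,"gripper":0.3},
    {"x":0,"y":0,"z":0,"spin":0,"gripper":0.3},
    {"x":0,"y":0,"z":0,"spin":0,"gripper":0.3},
    {"x":0,"y":0,"z":0,"spin":0,"gripper":0.3},
    {"x":0,"y":0,"z":0,"spin":0,"gripper":0.3}
  ]
}}

```text
time: 29.35
eef_pos: [0.4982, 0.4298, 0.2316]
tcp_rot: [0.07, 0.998, 0.0, 0.0]
contact_force: [0.8, 0.3, 0.9]
opening: 0.349
finger_force: 0.0
```

```bash
python3 - <<'E'
from h import *
a=load('top')['color'][140:260,230:350].astype(int); b=cam('top')['color'][140:260,230:350].astype(int)
d=abs(a-b).max(); n=(abs(a-b).max(-1)>40).sum(); print(d,n)
if n<12: print(sign_off())
E
```

```text
5 0
the job is handed in; nothing more can be done
None
```

The blue headband hangs still on the bar between the two red collars, one leg each side, with the gripper clear of it; I handed the job in at about 29 s, having let go with the bar carrying it and the legs about 50° down, so they swung the rest of the way.

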